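# Load the carver's vacuum tray and start the pump

### The arm

A 7-joint arm with a two-finger parallel gripper is mounted at the origin on the work surface. World frame = base frame: x ahead of the robot, y to its left, z up, the work surface at z = 0. Lengths are in mm, angles in rad, forces in N, time in s.
With the tool pointing down it reaches from about 400 to 875 mm from the base axis. Payload 4.4 kg.
Tool frame: the origin (TCP) lies midway between the tips of the shut fingers; the grasp point (between the pads) lies 19 mm behind it; z points along the fingers, y is the line along which they close (so a half turn about z gives the same grasp; the last joint's range is limited). The gripper opens to 85 mm and grips with 20 to 120 N. Pads are 22 mm wide; open, the fingers measure 114 mm over their backs; the gripper's body (76 mm by 85 mm) begins 54 mm behind the grasp point. The pads swing forward as they close: fully open they stand 13 mm farther back than shut.
Start: joints at [1.15, 0.628, 0.038, 1.517, -0.027, 0.996, -0.02], TCP at [225.84, -609.52, 231.313] pointing down, gripper open.
Joint ranges: [-3.06, 3.06], [-0.37, 2.12], [-1.25, 1.32], [0.18, 2.47], [-1.1, 4.24], [0.23, 1.98], [-2.94, 2.94]. Speed limits (rad/s): [2.57, 2.57, 3.14, 3.14, 3.14, 3.14, 3.14].

### API

Orientations are given as [roll, pitch, yaw] about the fixed x, y, z axes, in that order (R = Rz(yaw) Ry(pitch) Rx(roll)).
In Python, from cell import ctrl gives the robot as it stands.
- The arm moves only by the shell command python3 -m crank 'ROWS' [OPENING]. ROWS is JSON, a list that holds one entry, the list of rows, each a list of 4 numbers: the shift along the tool's x, y, z normalised to -1 to 1, where 1 is 2.5 cm, then the turn about the tool's z normalised to -1 to 1, where 1 is 0.08 rad. In form: [[[dx, dy, dz, turn], ...]]. A call has 1 to 12 rows; each row shifts and turns the commanded pose from where the row before left it, along the tool's axes as they then stand; what a row does not reach is not made up. A row lasts 1/12 s, in which the tool goes at most 41.7 mm and 7.16 degrees, less where a joint would pass 70% of its speed; a pose out of reach is approached as far as the arm can. A call with a number of a shift or a turn outside -1 to 1 is refused whole. A call with a gripper value outside its range is refused whole. OPENING is the closure, from -1 (fully open) to 1 (shut), set as the call begins (- or left out, the last holds). The fingers move at their own pace and stop on an object; the grip force is fixed at half the most. Time passes only in rows, so rows that do not move let the fingers close. It gives the time, the measured TCP pose, the force, the opening and the grip force at its end, in the units of the state.
- ctrl.read_state(): the state, without advancing time (a new reading comes with each control period).
- ctrl.get_image(name): name is "side" or "top" or "wrist"; returns a dict with "img" (400x640x3 uint8, red, green, blue), "intrinsics" (3x3 intrinsics, pixels), "extrinsics" (4x4, takes a point from camera to world coordinates). Camera axes: x right, y up, looking along -z (the intrinsics and any distortion apply to the point x, -y, -z); pixel columns grow to the right and rows downward; lengths in mm; the calibration is good to about 2 mm. The wrist camera is an equidistant fisheye: a pixel r from the principal point sees the ray r / f radians off the axis. A picture is of the moment at which its call begins. There is no depth.
- ctrl.finish_job(): hands the job in; it is judged then, once.
Trained networks look in the newest picture that a camera, given by its name, has taken for a name from the list of things; names that differ only in an ending like _2 or _b are one class to them, and where a whole thing is asked for, a point or a joint stands for the part that bears it (a point fixed in the world has none). Each returns a list of dicts, best first, with "confidence" (0 to 1); they miss things now and then, are a little off and sometimes report something else, mostly with a low value. They report only what shows in the picture. A call takes as long as a camera call. They do not tell look-alikes from the thing itself.
- ctrl.find_in(camera, target): "position" ([row, column] in pixels, amid what is visible of it).
- ctrl.trace(camera, target): "mask" (400x640 bool, what is visible of it) and "position" ([row, column] in pixels, amid what is visible of it).
- ctrl.place_of(camera, target): "position" ([row, column] in pixels: a listed point, or the origin of a listed thing).
The state is a dict: "clock": time; "qpos": joint angles; "qd": joint speeds; "tau": joint torques, N m; "eef_pos": TCP position; "tool_rot": TCP orientation; "force": force on the tool from outside, world axes, zero at the start; "torque": the same for the moment, N m; "width": finger opening in mm; "gripper_force": force on a finger pad.
Only numpy, scipy, OpenCV 4.12 (cv2) and the standard library are available. Lean on these libraries where they do the work, as an engineer would, in place of code of your own. Each camera call takes 0.05 s, during which the arm holds its last target. There are 200 camera calls.

### The job

Lay the wooden spoon blank and the L-shaped bracket blank flat in the vacuum tray, each down in the compartment of its own outline; set them down, do not drop them. Once both are lying in place and let go, twist the knob on the pump's switch box clockwise to its stop, hold it there for a moment, then let go so that it springs back. Leave everything else on the bench where it is.

Things in the scene. Friction and masses are not known exactly. Their poses are not given: they have to be found in the camera images.
- tray: Fixed vacuum tray, place and yaw vary: aluminium plate 210 x 240 mm (x, y), 12 mm thick; two compartments fenced by black strips 6 mm wide, 8 mm high (tops 20 mm above the bench), each the outline of its blank with about 3.5 mm to spare all round. Origin: centre of the underside. Spoon compartment on the -y side, bracket compartment on the +y side.
- spoon_nest (a point): Where the spoon blank's origin belongs: on the floor of the spoon compartment (12 mm above the bench), axes along the tray's. The compartment's narrow handle part (31 mm wide) runs to -x, its wide head part (59 mm wide) lies at +x.
- bracket_nest (a point): Where the bracket blank's origin belongs: on the floor of the bracket compartment (12 mm above the bench), axes along the tray's. The compartment's long leg runs along x; its short leg goes to +y at the -x end.
- spoon_blank: Loose flat wooden spoon blank, 20 mm thick, 166 mm long, about 65 g. Origin: on the underside, on the centre line, halfway along; z up. Handle 24 mm wide from x = -83 to about +20 mm; oval head 52 mm wide from x = +19 to +83 mm. Centre of mass at about x = +12 mm. Starts flat on the bench, right side up.
- spoon_head (a point): Top face of the spoon blank at the middle of its head (body x = +51 mm, z = 20 mm).
- bracket_blank: Loose flat wooden L-shaped bracket blank, 20 mm thick, about 60 g, both legs 28 mm wide with round ends. Origin: on the underside at the middle of the long leg; z up. Long leg from x = -55 to +55 mm; the short leg stands at the -x end (x = -55 to -27 mm) and reaches y = +66 mm. Centre of mass at about x = -13, y = +13 mm. Starts flat on the bench, right side up.
- bracket_foot (a point): Top face of the bracket blank at the middle of the short leg's round end (body x = -41, y = +52 mm, z = 20 mm).
- switch_box: Fixed grey switch box, 80 x 80 mm, 40 mm high, with the black twist knob on top. Origin: centre of its underside. Its place and yaw vary.
- start_knob (a joint): Turn of the twist knob: 0 at rest, growing clockwise seen from above to its stop at 1.05 rad. A light spring (0.05 N m at rest, 0.21 N m at the stop) brings it back when let go.
- knob_grip (a point): On the knob's axis, 69 mm above the bench: where to grip it. The knob's upright bar grip, along this point's x axis (turning with it), is 44 mm long and 14 mm thick, from 47 to 81 mm above the bench.
- stone: Bystander: grey sharpening stone, 100 x 40 x 25 mm.
- gouge: Bystander: wood-handled gouge lying down, 190 mm long.
- glue: Bystander: upright glue bottle, 44 mm across, 120 mm high.
- offcut: Bystander: small plain rectangular offcut of wood, 45 x 30 x 20 mm.
- dust_brush: Bystander: flat dusting brush lying down, 180 mm long.
- tool_mug: Bystander: white mug-sized ceramic cup, 80 mm across, 100 mm high.
- mallet: Bystander: turned wooden mallet lying down, head 72 mm across, 240 mm long.
Not all that is in view belongs to the job. What is shaped like the switch_box but orange, purple or red is not meant.

How it is judged (in metres and radians):
On the way, in this order (a step that is already met when the one before it is completed fails the run):
1. both blanks lie flat in their own compartments, let go (x of spoon_blank in the frame of spoon_nest between -0.007 and 0.007 m and y of spoon_blank in the frame of spoon_nest between -0.007 and 0.007 m and z of spoon_blank in the frame of spoon_nest below 0.004 m and angle between each of spoon_blank, bracket_blank's own z axis and vertical below 0.06 rad and angle between the x axis of spoon_blank and the x axis of spoon_nest, either way round below 0.12 rad and x of spoon_head in the frame of spoon_nest above 0.04 m and x of bracket_blank in the frame of bracket_nest between -0.007 and 0.007 m and y of bracket_blank in the frame of bracket_nest between -0.007 and 0.007 m and z of bracket_blank in the frame of bracket_nest below 0.004 m and angle between the x axis of bracket_blank and the x axis of bracket_nest, either way round below 0.12 rad and y of bracket_foot in the frame of bracket_nest above 0.04 m and contact force between the fingers and spoon_blank below 0.1 N and contact force between the fingers and bracket_blank below 0.1 N), for 0.3 s.
2. the knob is held at its clockwise stop (value of joint start_knob above 0.97 rad), for 0.15 s.
At the end, for the whole second after the job is handed in: Spoon blank and bracket blank lie flat and at rest on the floors of their own compartments (within 7 mm of the nest points, 4 mm of the floor, 0.12 rad in yaw and 0.06 rad of level, spoon head and short bracket leg at their own ends), and the knob is back within 0.1 rad of its rest position (x of spoon_blank in the frame of spoon_nest between -0.007 and 0.007 m and y of spoon_blank in the frame of spoon_nest between -0.007 and 0.007 m and z of spoon_blank in the frame of spoon_nest below 0.004 m and angle between each of spoon_blank, bracket_blank's own z axis and vertical below 0.06 rad and angle between the x axis of spoon_blank and the x axis of spoon_nest, either way round below 0.12 rad and x of spoon_head in the frame of spoon_nest above 0.04 m and x of bracket_blank in the frame of bracket_nest between -0.007 and 0.007 m and y of bracket_blank in the frame of bracket_nest between -0.007 and 0.007 m and z of bracket_blank in the frame of bracket_nest below 0.004 m and angle between the x axis of bracket_blank and the x axis of bracket_nest, either way round below 0.12 rad and y of bracket_foot in the frame of bracket_nest above 0.04 m and value of joint start_knob below 0.1 rad and linear speed of each of spoon_blank, bracket_blank below 0.02 m/s); the robot touches nothing.
It fails at once if the knob is turned (over 0.3 rad) before both blanks lie in their compartments (value of joint start_knob above 0.3 rad and not (x of spoon_blank in the frame of spoon_nest between -0.007 and 0.007 m and y of spoon_blank in the frame of spoon_nest between -0.007 and 0.007 m and z of spoon_blank in the frame of spoon_nest below 0.004 m and angle between each of spoon_blank, bracket_blank's own z axis and vertical below 0.06 rad and angle between the x axis of spoon_blank and the x axis of spoon_nest, either way round below 0.12 rad and x of spoon_head in the frame of spoon_nest above 0.04 m and x of bracket_blank in the frame of bracket_nest between -0.007 and 0.007 m and y of bracket_blank in the frame of bracket_nest between -0.007 and 0.007 m and z of bracket_blank in the frame of bracket_nest below 0.004 m and angle between the x axis of bracket_blank and the x axis of bracket_nest, either way round below 0.12 rad and y of bracket_foot in the frame of bracket_nest above 0.04 m)).
It fails at once if a blank is dropped or thrown (over 0.7 m/s with no finger on it: a fall of about 25 mm) ((linear speed of spoon_blank above 0.7 m/s and contact force between the fingers and spoon_blank below 0.02 N) or (linear speed of bracket_blank above 0.7 m/s and contact force between the fingers and bracket_blank below 0.02 N)).
It fails at once if a bystander is moved more than 30 mm (distance of any of stone, gouge, glue, offcut, dust_brush, tool_mug, mallet from where it was at the start of the episode above 0.03 m).
It also fails if it takes over 72 s, if anything falls off the work surface, if the arm or the gripper's body presses on something with over 40 N, if the wrist force passes 120 N, or if a joint passes its speed limit or range.

## Working session

There is one attempt and no reset: what is moved stays moved. The work goes in short steps, Python scripts to look and compute and a shell command to move; the robot and the scene stay as the last step left them, time stands still between calls to the robot, and variables do not carry over. Pictures are saved under pics/ and viewed, at most 10 in all, crops included, and the job is handed in when it is done.

```bash
ls; mkdir -p pics; cat > h.py <<'E'
import numpy as np, cv2
from cell import ctrl
def ray(c,px):
    K=np.array(c["intrinsics"]);E=np.array(c["extrinsics"])
    r,cc=px; x=(cc-K[0,2])/K[0,0]; y=(r-K[1,2])/K[1,1]
    if c.get("fish"):
        t=np.hypot(x,y); s=np.sin(t)/t if t>1e-9 else 1; d=np.array([x*s,-y*s,-np.cos(t)])
    else: d=np.array([x,-y,-1.])
    return E[:3,3],E[:3,:3]@d
def at_z(c,px,z):
    o,d=ray(c,px); return o+d*(z-o[2])/d[2]
def cam(n):
    c=ctrl.get_image(n); c["fish"]=(n=="wrist"); return c
E
python3 - <<'E'
from h import *
s=ctrl.read_state(); print({k:np.round(v,3).tolist() for k,v in s.items()})
for n in("top","side"):
    c=cam(n); cv2.imwrite(f"pics/{n}0.png",c["img"][:,:,::-1])
    print(n,np.round(c["intrinsics"],1).tolist(),np.round(c["extrinsics"],2).tolist(),[k for k in c])
    for t in["tray","spoon_nest","bracket_nest","spoon_blank","spoon_head","bracket_blank","bracket_foot","switch_box","knob_grip","stone","gouge","glue","offcut","dust_brush","tool_mug","mallet"]:
        p=ctrl.place_of(n,t); z={"spoon_nest":12,"bracket_nest":12,"spoon_head":20,"bracket_foot":20,"knob_grip":69}.get(t,0)
        print(t,[(np.round(q["position"]).tolist(),round(q["confidence"],2),np.round(at_z(c,q["position"],z)[:2]).tolist()) for q in p[:4]])
E
```

```text
pics
{'clock': 0.0, 'qpos': [1.15, 0.629, 0.038, 1.518, -0.027, 0.996, -0.02], 'qd': [-0.001, 0.0, 0.001, 0.0, -0.001, -0.001, -0.001], 'tau': [-0.0, -56.341, 1.226, -19.345, 0.011, 0.01, 0.0], 'eef_pos': [225.63, -608.889, 230.389], 'tool_rot': [-3.14, 0.0, 0.355], 'force': [-0.254, -0.576, 0.339], 'torque': [-0.001, -0.075, 0.016], 'gripper_force': 0.0, 'width': 85.442}
top [[471.1, 0.0, 325.5], [0.0, 471.1, 197.9], [0.0, 0.0, 1.0]] [[0.01, 0.99, -0.15, 288.76], [-1.0, 0.01, -0.01, 3.82], [-0.01, 0.15, 0.99, 1577.06], [0.0, 0.0, 0.0, 1.0]] ['img', 'intrinsics', 'extrinsics', 'fish']
tray [([200.0, 406.0], 0.75, [519.0, -246.0]), ([183.0, 278.0], 0.51, [575.0, 188.0])]
spoon_nest [([196.0, 427.0], 0.84, [534.0, -315.0])]
bracket_nest [([203.0, 399.0], 0.67, [509.0, -219.0]), ([217.0, 302.0], 0.65, [458.0, 106.0]), ([175.0, 179.0], 0.55, [594.0, 524.0]), ([270.0, 414.0], 0.46, [286.0, -268.0])]
spoon_blank [([205.0, 231.0], 0.58, [495.0, 345.0]), ([169.0, 295.0], 0.37, [622.0, 131.0])]
spoon_head [([190.0, 227.0], 0.56, [545.0, 359.0]), ([270.0, 411.0], 0.39, [289.0, -256.0]), ([168.
[... 1833 characters left out ...]
 360.0], 0.66, [386.0, -39.0]), ([240.0, 329.0], 0.61, [451.0, 95.0])]
knob_grip [([271.0, 416.0], 0.87, [212.0, 268.0]), ([224.0, 328.0], 0.81, [449.0, 117.0]), ([220.0, 203.0], 0.57, [777.0, 180.0]), ([196.0, 359.0], 0.54, [393.0, -49.0])]
stone [([281.0, 203.0], 0.67, [715.0, 338.0])]
gouge [([193.0, 248.0], 0.81, [754.0, -104.0])]
glue [([220.0, 221.0], 0.63, [778.0, 66.0]), ([155.0, 374.0], 0.3, [401.0, -480.0])]
offcut [([277.0, 361.0], 0.62, [341.0, 233.0])]
dust_brush [([187.0, 398.0], 0.82, [292.0, -260.0]), ([242.0, 324.0], 0.41, [463.0, 103.0])]
tool_mug [([154.0, 374.0], 0.73, [403.0, -496.0]), ([345.0, 215.0], 0.51, [605.0, 528.0])]
mallet [([343.0, 218.0], 0.9, [602.0, 520.0])]
```

```bash
python3 - <<'E'
import cv2
a=cv2.imread("pics/top0.png"); cv2.imwrite("pics/topbig.png",cv2.resize(a[90:320,150:520],None,fx=2.15,fy=2.15,interpolation=cv2.INTER_CUBIC))
E
```

```text
(no output)
```

View pics/topbig.png

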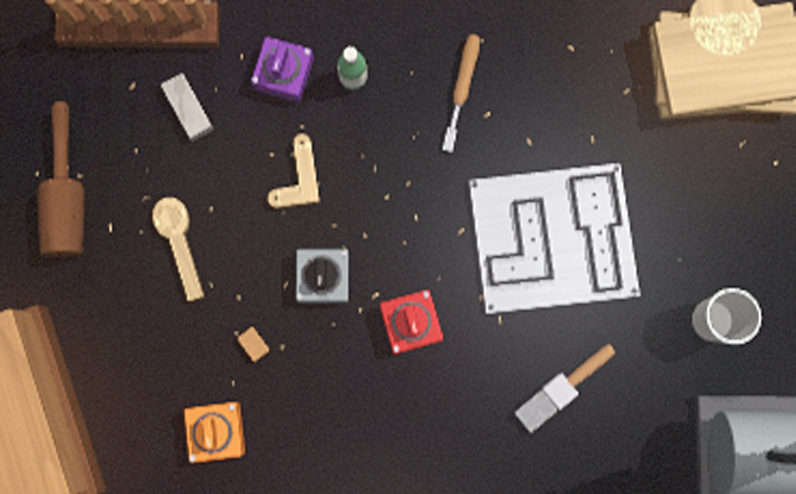

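View pics/side0.png

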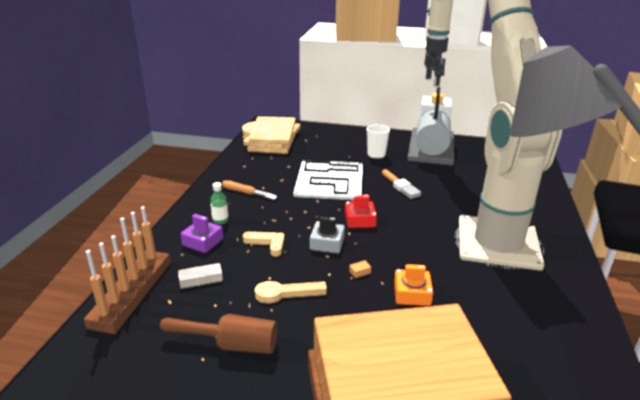

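The pictures show the following (crop pixels in topbig.png, then full top-image pixels):
- **Spoon blank:** crop (178,248), top (232,205).
- **Bracket blank:** crop (300,175), top (290,171).
- **Tray:** crop (555,238), top (408,200), with the bracket nest on the left and the spoon nest on the right.
- **Look-alike boxes:** grey (322,275), purple (282,70), red (411,322) and orange (214,433). The grey one, at top (300,218), fits the description.
- **Wooden look-alikes:** the plain offcut at crop (253,345) and the gouge and mallet handles. None has a spoon or L outline.

Next I fit the outlines for exact poses, and check the choice in one close crop.

```bash
cat >> h.py <<'E'
from scipy.optimize import minimize
def project(c,P):
    K=np.array(c["intrinsics"]);E=np.array(c["extrinsics"])
    q=(np.asarray(P)-E[:3,3])@E[:3,:3]; x,y,z=q[:,0],-q[:,1],-q[:,2]
    if c.get("fish"):
        r=np.hypot(x,y)+1e-9; t=np.arctan2(r,z)/r; x,y=x*t,y*t
    else: x,y=x/z,y/z
    return np.c_[x*K[0,0]+K[0,2],y*K[1,1]+K[1,2]]
a=np.linspace(-np.pi/2,np.pi/2,13)
def dens(p,n=8): p=np.array(p,float); return np.concatenate([p[i]+(p[(i+1)%len(p)]-p[i])*np.linspace(0,1,n,endpoint=False)[:,None] for i in range(len(p))])
th=np.linspace(-2.66,2.66,30)
SPOON=np.r_[np.c_[51+32*np.cos(th),26*np.sin(th)],[[20,12],[-30,12]],np.c_[-71-12*np.cos(a),12*np.sin(a)][::-1],[[-30,-12],[20,-12]]]
BRACK=np.r_[np.c_[41+14*np.cos(a),14*np.sin(a)],[[0,14],[-27,14]],np.c_[-41+14*np.cos(a+np.pi/2),52+14*np.sin(a+np.pi/2)],[[-55,20],[-55,-14],[0,-14]]]
TRAY=dens([[105,-120],[105,120],[-105,120],[-105,-120]]); BOX=dens([[40,-40],[40,40],[-40,40],[-40,-40]])
def place(poly,p,z): c,s=np.cos(p[2]),np.sin(p[2]); return np.c_[poly@np.array([[c,s],[-s,c]])+p[:2],np.full(len(poly),z)]
def render(c,poly,p,z0,z1,S=4):
    m=np.zeros((400*S,640*S),np.uint8)
    A=[project(c,place(poly,p,z)) for z in np.linspace(z0,z1,5)]
    for q in A: cv2.fillPoly(m,[np.round((q+.5)*S*16-8).astype(np.int32)],255,shift=4)
    return cv2.resize(m,(640,400),interpolation=cv2.INTER_AREA)/255.
def fit(c,mask,poly,p0,z0,z1):
    mask=mask.astype(float)
    f=lambda p:np.abs(render(c,poly,p,z0,z1)-mask).sum()
    r=minimize(f,p0,method="Nelder-Mead",options=dict(initial_simplex=np.array(p0)+np.array([[0,0,0],[8,0,0],[0,8,0],[0,0,.12]]),xatol=.05,fatol=.05,maxiter=150))
    return r.x,r.fun/mask.sum()
E
python3 - <<'E'
from h import *
J={"spoon_blank":(SPOON,(497,340,.3),0,20),"bracket_blank":(BRACK,(634,133,.1),0,20),"tray":(TRAY,(520,-246,.1),0,12),"switch_box":(BOX,(452,103,0),0,40)}
for n in("top","side"):
    c=cam(n)
    for t,(P,p0,z0,z1) in J.items():
        px=project(c,[[p0[0],p0[1],z1]])[0]
        L=[m for m in ctrl.trace(n,t) if np.hypot(m["position"][1]-px[0],m["position"][0]-px[1])<25]
        if not L: print(n,t,"none",px); continue
        x,e=fit(c,L[0]["mask"],P,p0,z0,z1); print(n,t,round(L[0]["confidence"],2),np.round(x,3),round(e,3),L[0]["mask"].sum())
    if n=="top":
        i=c["img"][140:270,200:340,::-1]; cv2.imwrite("pics/crop1.png",cv2.resize(i,None,fx=4.5,fy=4.5,interpolation=cv2.INTER_CUBIC))
E
```

```text
top spoon_blank 0.73 [4.95265e+02 3.34716e+02 3.44000e-01] 0.096 473
top bracket_blank 0.77 [6.25485e+02 1.41673e+02 1.81000e-01] 0.112 386
top tray 0.68 [ 5.20743e+02 -2.46953e+02  1.16000e-01] 0.02 4486
top switch_box 0.67 [4.53238e+02 1.11993e+02 2.30000e-02] 0.062 614
side spoon_blank 0.84 [4.94933e+02 3.32127e+02 3.50000e-01] 0.056 1046
side bracket_blank 0.74 [6.25903e+02 1.39087e+02 1.81000e-01] 0.112 553
side tray 0.71 [ 5.21437e+02 -2.54024e+02  1.27000e-01] 0.042 2298
side switch_box 0.76 [ 4.53415e+02  1.02785e+02 -5.00000e-03] 0.146 962
```

View pics/crop1.png

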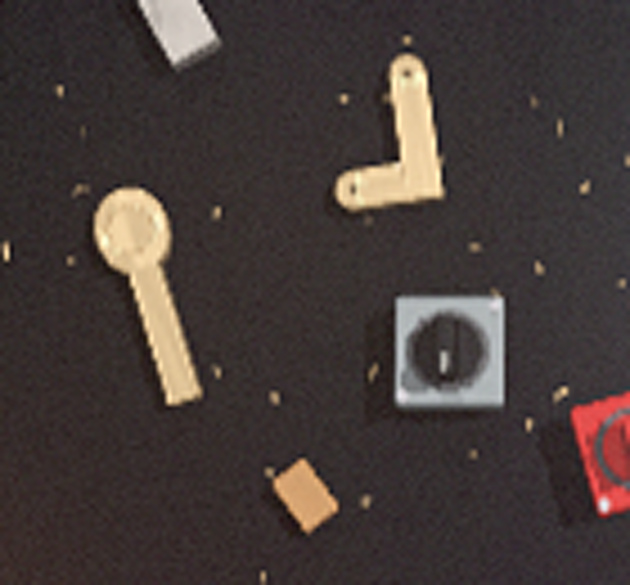

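The crop shows the spoon (head at 130,230), the bracket with its corner at lower right (435,190), and the grey box with the black knob (447,350), bar upright. These are all as described. First move: hover over the tray.

```bash
python3 -m crank '[[[0.88,-0.52,0,0],[0.88,-0.52,0,0],[0.88,-0.52,0,0],[0.88,-0.52,0,0],[0.88,-0.52,0,0],[0.88,-0.52,0,0],[0.88,-0.52,0,0],[0.88,-0.52,0,0],[0.88,-0.52,0,0]]]' -1 && python3 -m crank '[[[0.88,-0.52,0,0],[0.88,-0.52,0,0],[0.88,-0.52,0,0],[0.88,-0.52,0,0],[0.88,-0.52,0,0],[0.88,-0.52,0,0],[0.88,-0.52,0,0],[0.88,-0.52,0,0],[0.88,-0.52,0,0],[0,0,0,1],[0,0,0,1],[0,0,0,1]]]'
cat >> h.py <<'E'
def plan(x,y,z,yaw):
    s=ctrl.read_state(); p=np.array(s["eef_pos"]); w=s["tool_rot"][2]
    d=np.array([x,y,z])-p; c,n=np.cos(w),np.sin(w)
    dy=(yaw-w+np.pi)%(2*np.pi)-np.pi
    print("now",np.round(p,1),np.round(s["tool_rot"],3),"t",round(s["clock"],2),"w",round(s["width"],1),"q",np.round(s["qpos"],2)[[0,6]])
    print("units dx dy dz turn",np.round([(d[0]*c+d[1]*n)/25,(d[0]*n-d[1]*c)/25,-d[2]/25,-dy/.08],2))
E
python3 - <<'E'
from h import *
plan(520,-250,230,.12)
c=cam("wrist"); cv2.imwrite("pics/w1.png",c["img"][:,:,::-1]); print(np.round(c["intrinsics"],1).tolist(),np.round(c["extrinsics"],2).tolist())
for t in("tray","spoon_nest","bracket_nest"):
    print(t,[(np.round(q["position"],1).tolist(),round(q["confidence"],2),np.round(at_z(c,q["position"],0 if t=="tray" else 12),1)[:2].tolist()) for q in ctrl.place_of("wrist",t)])
for m in ctrl.trace("wrist","tray")[:1]:
    print(m["confidence"],m["mask"].sum(),fit(c,m["mask"],TRAY,(521,-247,.116),0,12))
E
```

```text
clock: 2.95
eef_pos: [371.6, -430.1, 231.5]
tool_rot: [3.141, -0.0, 0.355]
force: [0.2, -0.2, -0.1]
width: 85.3
gripper_force: 0.0
clock: 3.95
eef_pos: [516.3, -251.9, 231.3]
tool_rot: [3.142, -0.0, 0.112]
force: [-0.6, -0.4, -0.6]
width: 85.3
gripper_force: 0.0
now [ 516.3 -251.9  231.3] [ 3.142 -0.     0.112] t 3.95 w 85.3 q [ 0.34 -1.  ]
units dx dy dz turn [ 0.15 -0.06  0.05 -0.1 ]
[[309.7, 0.0, 316.2], [0.0, 309.7, 198.1], [0.0, 0.0, 1.0]] [[0.11, 0.94, 0.32, 599.6], [-0.99, 0.11, 0.04, -242.47], [-0.0, -0.33, 0.95, 373.66], [0.0, 0.0, 0.0, 1.0]]
tray [([158.1, 310.3], 0.78, [522.4, -243.3])]
spoon_nest [([162.3, 369.4], 0.93, [528.1, -314.5])]
bracket_nest [([163.1, 285.5], 0.57, [515.6, -214.4])]
0.66 31904 (array([ 5.20639973e+02, -2.45235060e+02,  1.21706667e-01]), np.float64(0.014021107439966962))
```

View pics/w1.png

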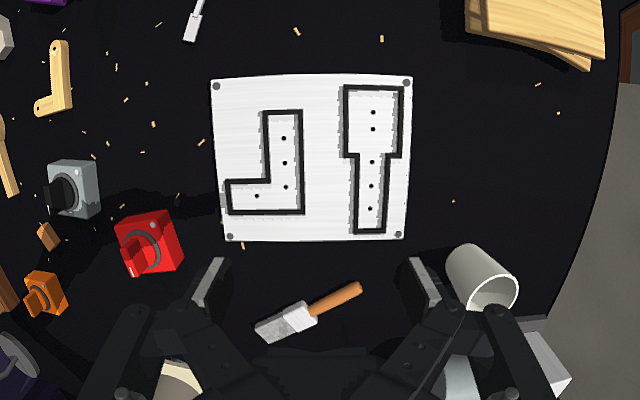

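The wrist picture shows the tray cleanly: bracket nest around (275,165), spoon nest around (372,160), plate corners at (215,85), (407,82), (398,235) and (229,237). Next I fit the fences themselves.

```bash
cat >> h.py <<'E'
SF=dens([[92.5,-35.5],[92.5,35.5],[9.5,35.5],[9.5,21.5],[-92.5,21.5],[-92.5,-21.5],[9.5,-21.5],[9.5,-35.5]])
BF=dens([[64.5,-23.5],[64.5,23.5],[-17.5,23.5],[-17.5,75.5],[-64.5,75.5],[-64.5,-23.5]])
def fences(c,S,B):
    g=c["img"].max(2); dark=((g<75)*255).astype(np.uint8); out=[]
    for F,p0 in((SF,S),(BF,B)):
        roi=cv2.dilate((render(c,F,p0,12,20)>0).astype(np.uint8),np.ones((15,15)))
        cs,_=cv2.findContours(dark*roi,cv2.RETR_EXTERNAL,cv2.CHAIN_APPROX_NONE)
        m=np.zeros(g.shape,np.uint8); cv2.drawContours(m,[max(cs,key=cv2.contourArea)],-1,1,-1)
        out.append(fit(c,m,F,p0,12,20))
    return out
E
python3 - <<'E'
from h import *
c=cam("wrist"); T=(520.6,-245.2,.1217)
R=fences(c,(528,-314,.12),(513,-217,.12))
for x,e in R:
    d=x[:2]-T[:2]; C,S=np.cos(T[2]),np.sin(T[2]); print(np.round(x,3),round(e,3),"in tray",np.round([d[0]*C+d[1]*S,-d[0]*S+d[1]*C],1))
plan(540,0,230,.2)
E
```

```text
[ 5.28171e+02 -3.16658e+02  1.29000e-01] 0.049 in tray [ -1.2 -71.8]
[ 5.15307e+02 -2.13039e+02  1.25000e-01] 0.054 in tray [-1.3 32.6]
now [ 515.8 -252.6  231.4] [-3.142 -0.     0.116] t 4.25 w 85.5 q [ 0.35 -0.99]
units dx dy dz turn [ 2.13 -9.93  0.05 -1.05]
```

```bash
python3 -m crank '[[[0.26,-0.9,0,0],[0.26,-0.9,0,0],[0.26,-0.9,0,0],[0.26,-0.9,0,0],[0.26,-0.9,0,0],[0.26,-0.9,0,0],[0.26,-0.9,0,0],[0.26,-0.9,0,0],[0.26,-0.9,0,0]]]' && python3 -m crank '[[[0.26,-0.9,0.2,0],[0.26,-0.9,0.2,0],[0.26,-0.9,0.2,0],[0.26,-0.9,0.2,0],[0.26,-0.9,0.2,0],[0.26,-0.9,0.2,0],[0.26,-0.9,0.2,0],[0.26,-0.9,0.2,0],[0,0,0,0],[0,0,0,0]]]'
cat >> h.py <<'E'
def wood(c,p0,poly,z0=0,z1=20,view=None):
    hsv=cv2.cvtColor(c["img"],cv2.COLOR_RGB2HSV); m=((hsv[:,:,2]>95)&(hsv[:,:,1]>40)&(hsv[:,:,0]<35)).astype(np.uint8)
    roi=cv2.dilate((render(c,poly,p0,z0,z1)>0).astype(np.uint8),np.ones((31,31)))
    cs,_=cv2.findContours(m*roi,cv2.RETR_EXTERNAL,cv2.CHAIN_APPROX_NONE)
    k=np.zeros(m.shape,np.uint8); cv2.drawContours(k,[max(cs,key=cv2.contourArea)],-1,1,-1)
    x,e=fit(c,k,poly,p0,z0,z1)
    if view:
        v=c["img"][:,:,::-1].copy(); 
        for q,col in((place(poly,x,z1),(0,0,255)),(place(poly,x,z0),(255,0,0))): cv2.polylines(v,[np.round(project(c,q)).astype(np.int32)],True,col,1)
        cv2.imwrite(view,v)
    return x,e
SPOON=np.r_[np.c_[51+32*np.cos(th),26*np.sin(th)],[[20,12],[-30,12],[-83,12],[-83,0],[-83,-12],[-30,-12],[20,-12]]]
E
python3 - <<'E'
from h import *
c=cam("wrist")
print(wood(c,(626,140,.15),BRACK,view="pics/w2.png"))
for m in ctrl.trace("wrist","bracket_blank")[:1]: print(m["position"],m["confidence"],fit(c,m["mask"],BRACK,(626,140,.15),0,20))
print([(q["position"],q["confidence"],at_z(c,q["position"],0)[:2]) for q in ctrl.place_of("wrist","bracket_blank")[:2]])
plan(626,140,180,.15)
E
```

```text
clock: 5.0
eef_pos: [550.9, -43.7, 231.5]
tool_rot: [-3.142, -0.0, 0.116]
force: [-0.6, 0.0, -0.0]
width: 85.3
gripper_force: 0.0
clock: 5.83
eef_pos: [581.5, 141.8, 190.8]
tool_rot: [-3.141, 0.001, 0.119]
force: [-1.0, -1.1, 0.5]
width: 85.3
gripper_force: 0.0
(array([6.25357232e+02, 1.43391498e+02, 1.64651280e-01]), np.float64(0.030972732113331274))
[158.6, 312.8] 0.81 (array([6.24667848e+02, 1.43776096e+02, 1.60033040e-01]), np.float64(0.05617368898779024))
[([133.7, 321.3], 0.7, array([623.91324544, 141.98628964]))]
now [582.  138.4 191.5] [ 3.141 -0.     0.113] t 5.98 w 85.6 q [-0.33 -1.68]
units dx dy dz turn [ 1.76  0.14  0.46 -0.46]
```

View pics/w2.png

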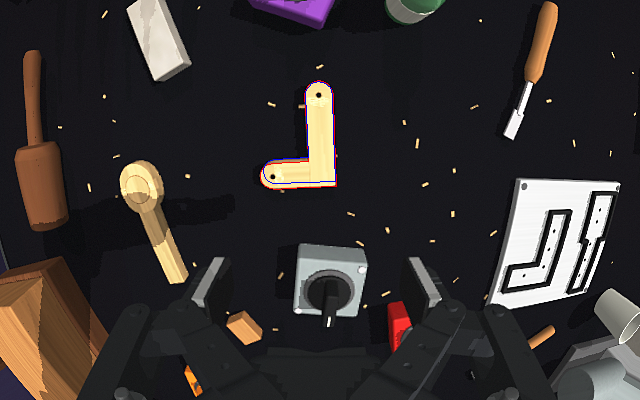

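The wrist view shows the fitted outline sitting on the bracket (corner at 335,185, foot at 270,176). Moving above it.

```bash
python3 -m crank '[[[0.5,0,0.8,0],[0.5,0,0.8,0],[0.5,0,0.8,0],[0,0,0.8,-0.3],[0,0,0.8,-0.3],[0,0,0.8,0],[0,0,0.4,0],[0,0,0,0],[0,0,0,0]]]' >/dev/null; python3 -c "
from h import *
plan(619.5,142.4,10,.164)"
```

```text
now [619.3 143.5  61.6] [3.141 0.    0.162] t 6.73 w 85.2 q [-0.3  -1.63]
units dx dy dz turn [ 0.    0.04  2.06 -0.03]
```

```bash
python3 -m crank '[[[0,0.04,0.5,0],[0,0,0.5,0],[0,0,0.5,0],[0,0,0.35,0],[0,0,0.21,0],[0,0,0,0],[0,0,0,0]]]' && python3 -m crank '[[[0,0,0,0],[0,0,0,0],[0,0,0,0],[0,0,0,0],[0,0,0,0],[0,0,0,0],[0,0,0,0],[0,0,0,0],[0,0,0,0],[0,0,0,0]]]' 1
```

```text
clock: 7.32
eef_pos: [619.1, 143.4, 9.3]
tool_rot: [3.141, 0.001, 0.163]
force: [0.1, 0.6, -0.2]
width: 85.3
gripper_force: 0.0
clock: 8.15
eef_pos: [619.8, 143.5, 10.5]
tool_rot: [-3.141, -0.001, 0.163]
force: [-0.3, -0.3, 4.9]
width: 26.1
gripper_force: 59.6
```

```bash
python3 -m crank '[[[0,0,-0.3,0],[0,0,-0.6,0],[0,0,-0.8,0],[0,0,-0.8,0],[0,0,-0.5,0],[0,0,0,0],[0,0,0,0]]]' ; python3 -c "
from h import *
plan(510.2,-213.6,80,.124)"
```

```text
clock: 8.73
eef_pos: [619.4, 143.4, 85.2]
tool_rot: [-3.142, -0.001, 0.163]
force: [0.1, -0.3, -1.7]
width: 26.0
gripper_force: 59.1
now [619.4 143.4  85.2] [-3.142e+00 -1.000e-03  1.630e-01] t 8.73 w 26.0 q [-0.3  -1.63]
units dx dy dz turn [-6.63 13.38  0.21  0.48]
```

```bash
python3 -m crank '[[[-0.15,0.3,0,0],[-0.3,0.6,0,0],[-0.4,0.8,0,0],[-0.4,0.8,0,0],[-0.4,0.8,0,0],[-0.4,0.8,0,0],[-0.4,0.8,0,0],[-0.4,0.8,0,0],[-0.4,0.8,0,0],[-0.4,0.8,0,0],[-0.4,0.8,0,0],[-0.4,0.8,0,0]]]' >/dev/null; python3 -m crank '[[[-0.4,0.8,0,0],[-0.4,0.8,0,0],[-0.4,0.8,0,0],[-0.4,0.8,0,0],[-0.4,0.8,0,0],[-0.3,0.6,0,0.2],[-0.15,0.3,0,0.2],[0,0,0,0.1],[0,0,0,0],[0,0,0,0],[0,0,0,0]]]' 
python3 - <<'E'
from h import *
plan(510.2,-213.6,80,.124)
s=ctrl.read_state(); p=s["eef_pos"]; z=p[2]-10
c=cam("wrist"); y=s["tool_rot"][2]
g=(p[0]+5.9*np.cos(y),p[1]+5.9*np.sin(y),y)
print("expect",np.round(g,3),"seen",wood(c,g,BRACK,z,z+20,"pics/w3.png"))
print(fences(c,(528.7,-316.6,.124),(516.1,-212.9,.124)))
E
```

```text
clock: 10.65
eef_pos: [505.3, -223.3, 84.7]
tool_rot: [-3.141, -0.0, 0.125]
force: [0.1, 0.0, -1.4]
width: 26.4
gripper_force: 59.1
now [ 505.3 -223.3   84.7] [-3.141 -0.     0.125] t 10.65 w 26.4 q [ 0.38 -1.1 ]
units dx dy dz turn [ 0.24 -0.36  0.19  0.02]
expect [ 5.11136e+02 -2.22545e+02  1.25000e-01] seen (array([ 5.10038527e+02, -2.22865710e+02,  1.44437550e-01]), np.float64(0.451283857967562))
[(array([ 5.28584291e+02, -3.17245106e+02,  1.23539887e-01]), np.float64(0.06139777513171023)), (array([ 5.15452056e+02, -2.12670978e+02,  1.22914915e-01]), np.float64(3.119814297786763))]
```

View pics/w3.png

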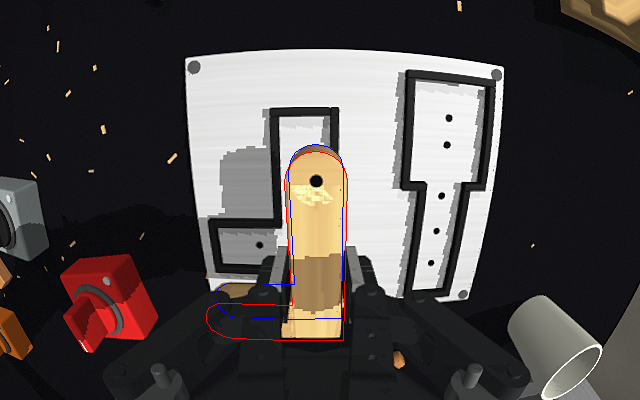

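The held bracket sits where expected (hole at 316,181), with the empty compartment behind it. Now I correct over the nest and check the hole position before lowering.

```bash
python3 -m crank '[[[0.12,-0.18,0.3,0],[0.12,-0.18,0.4,0],[0,0,0.4,0],[0,0,0.4,0],[0,0,0.3,0],[0,0,0,0],[0,0,0,0]]]' | grep -E "force"
cat >> h.py <<'E'
def hole(c,uv,z,r=14):
    u,v=map(int,uv); g=cv2.GaussianBlur(cv2.cvtColor(c["img"],cv2.COLOR_RGB2GRAY),(0,0),1)[v-r:v+r+1,u-r:u+r+1]
    m=g<60; yy,xx=np.nonzero(m); px=(yy.mean()+v-r,xx.mean()+u-r); return px,m.sum(),at_z(c,px,z)
E
python3 - <<'E'
from h import *
s=ctrl.read_state(); p=np.array(s["eef_pos"]); w=s["tool_rot"][2]
plan(510.2,-213.6,22,.124)
c=cam("wrist"); cv2.imwrite("pics/w4.png",c["img"][:,:,::-1])
h=hole(c,(316,181),p[2]+10); print(h)
d=h[2][:2]-p[:2]; print("hole in tool frame",d[0]*np.cos(w)+d[1]*np.sin(w),-d[0]*np.sin(w)+d[1]*np.cos(w))
g=cv2.imread("pics/w2.png") # before the grasp: camera pose unknown now
E
```

```text
force: [0.7, -0.0, -0.7]
gripper_force: 59.1
now [ 509.  -215.3   38.9] [-3.141e+00  2.000e-03  1.220e-01] t 11.28 w 26.5 q [ 0.36 -1.12]
units dx dy dz turn [ 0.05 -0.06  0.68 -0.02]
((np.float64(180.68367346938777), np.float64(315.90816326530614)), np.int64(98), array([ 555.05090537, -209.28012327,   48.93921009]))
hole in tool frame 46.414015556085964 0.3494143009372266
```

View pics/w4.png

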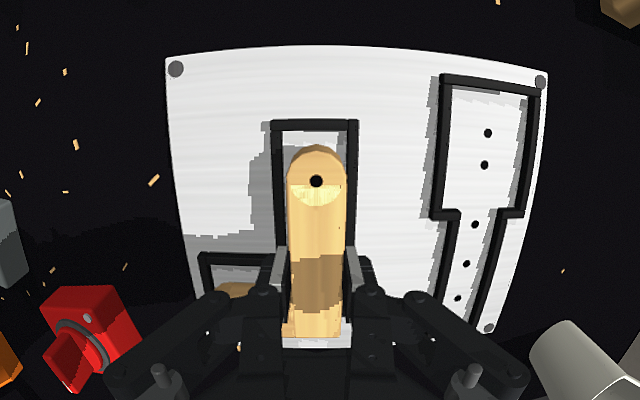

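The picture shows the bracket square above its compartment (fence from 272 to 356, blank from 287 to 347), and the hole confirms the grip. Lowering.

```bash
python3 -m crank '[[[0.05,-0.06,0.2,0],[0,0,0.15,0],[0,0,0.1,0],[0,0,0.1,0],[0,0,0.05,0],[0,0,0,0],[0,0,0,0]]]'; python3 -c "
from h import *
plan(510.2,-213.6,22,.124)"
```

```text
clock: 11.92
eef_pos: [510.7, -213.6, 24.8]
tool_rot: [-3.142, 0.0, 0.123]
force: [0.4, -1.2, -0.9]
width: 26.0
gripper_force: 59.1
now [ 510.7 -213.6   24.8] [-3.142  0.     0.123] t 11.92 w 26.0 q [ 0.35 -1.13]
units dx dy dz turn [-0.02 -0.    0.11 -0.02]
```

```bash
python3 -m crank '[[[0,0,0.06,0],[0,0,0.04,0],[0,0,0.04,0],[0,0,0,0],[0,0,0,0]]]'
```

```text
clock: 12.33
eef_pos: [510.9, -213.7, 22.4]
tool_rot: [3.141, -0.0, 0.123]
force: [-1.9, 0.5, 9.9]
width: 26.2
gripper_force: 60.3
```

```bash
python3 -m crank '[[[0,0,0,0],[0,0,0,0],[0,0,0,0],[0,0,0,0],[0,0,0,0]]]' -0.2; python3 -m crank '[[[0,0,-0.3,0],[0,0,-0.6,0],[0,0,-0.9,0],[0,0,-0.9,0],[0,0,-0.9,0],[0,0,-0.9,0],[0,0,-0.9,0],[0,0,-0.3,0]]]' -1
python3 - <<'E'
from h import *
c=cam("wrist"); s=ctrl.read_state(); cv2.imwrite("pics/w5.png",c["img"][:,:,::-1])
print(wood(c,(516.1,-212.9,.124),BRACK,12,32,"pics/w5.png"))
plan(470,325,185,.345)
E
```

```text
clock: 12.75
eef_pos: [510.7, -213.6, 21.1]
tool_rot: [-3.141, 0.0, 0.123]
force: [0.3, 0.2, 0.3]
width: 51.2
gripper_force: 0.0
clock: 13.42
eef_pos: [512.4, -214.3, 167.4]
tool_rot: [3.139, -0.005, 0.123]
force: [-0.1, 0.3, 0.6]
width: 85.4
gripper_force: 0.0
(array([ 5.16353786e+02, -2.12876390e+02,  1.31488078e-01]), np.float64(0.030655694402113177))
now [ 512.6 -214.4  167.3] [ 3.139 -0.005  0.123] t 13.47 w 85.2 q [ 0.36 -1.12]
units dx dy dz turn [  0.95 -21.62  -0.71  -2.78]
```

View pics/w5.png

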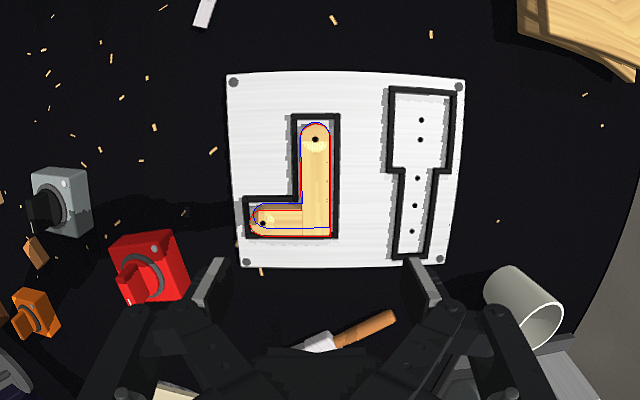

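The bracket lies in its compartment, with the fit agreeing with the nest. On to the spoon.

```bash
python3 -m crank '[[[0.04,-0.9,-0.03,0],[0.04,-0.9,-0.03,0],[0.04,-0.9,-0.03,0],[0.04,-0.9,-0.03,0],[0.04,-0.9,-0.03,0],[0.04,-0.9,-0.03,0],[0.04,-0.9,-0.03,0],[0.04,-0.9,-0.03,0],[0.04,-0.9,-0.03,0],[0.04,-0.9,-0.03,0],[0.04,-0.9,-0.03,0],[0.04,-0.9,-0.03,0]]]' >/dev/null; python3 -m crank '[[[0.04,-0.9,-0.03,0],[0.04,-0.9,-0.03,0],[0.04,-0.9,-0.03,0],[0.04,-0.9,-0.03,0],[0.04,-0.9,-0.03,0],[0.04,-0.9,-0.03,0],[0.04,-0.9,-0.03,0],[0.04,-0.9,-0.03,0],[0.04,-0.9,-0.03,0],[0.04,-0.9,-0.03,0],[0.04,-0.9,-0.03,0],[0.04,-0.9,-0.03,0]]]' >/dev/null;  python3 -m crank '[[[0,0,0,-0.9],[0,0,0,-0.9],[0,0,0,-0.9],[0,0,0,0],[0,0,0,0]]]' 
python3 - <<'E'
from h import *
c=cam("wrist")
x,e=wood(c,(495,334,.345),SPOON,view="pics/w6.png"); print(x,e)
for m in ctrl.trace("wrist","spoon_blank")[:1]: print(m["position"],m["confidence"],fit(c,m["mask"],SPOON,(495,334,.345),0,20))
C,S=np.cos(x[2]),np.sin(x[2]); plan(x[0]+3*C,x[1]+3*S,60,x[2])
E
```

```text
clock: 15.88
eef_pos: [468.0, 324.8, 180.9]
tool_rot: [3.141, 0.002, 0.337]
force: [1.4, 0.6, 0.6]
width: 85.5
gripper_force: 0.0
[4.95237155e+02 3.36651868e+02 3.41411800e-01] 0.03667797742403194
[122.7, 313.2] 0.75 (array([4.94789037e+02, 3.36503039e+02, 3.41318106e-01]), np.float64(0.03909287339911498))
now [468.2 324.9 181.3] [3.141e+00 1.000e-03 3.370e-01] t 15.98 w 85.6 q [-0.63 -1.92]
units dx dy dz turn [ 1.29 -0.09  4.85 -0.06]
```

View pics/w6.png

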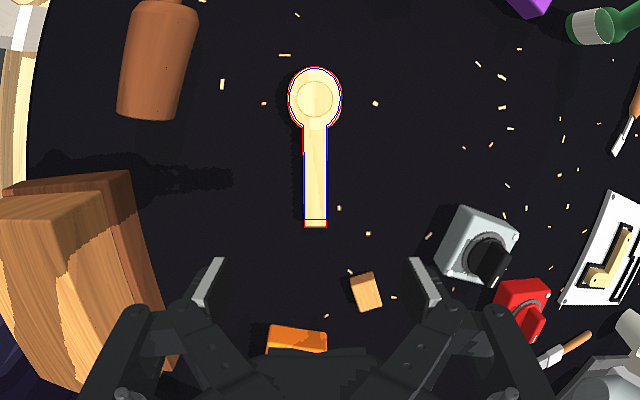

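The outline lies on the spoon (head at 315,98, handle end at 315,225). Approaching.

```bash
python3 -m crank '[[[0.43,-0.03,0.8,0],[0.43,-0.03,0.8,0],[0.43,-0.03,0.8,0],[0,0,0.8,-0.06],[0,0,0.8,0],[0,0,0.5,0],[0,0,0.35,0],[0,0,0,0],[0,0,0,0]]]' >/dev/null; python3 -c "
from h import *
plan(498.1,337.7,10,.3414)"
```

```text
now [498.2 338.2  60.7] [ 3.142 -0.     0.343] t 16.73 w 85.2 q [-0.62 -1.91]
units dx dy dz turn [-0.01  0.02  2.03  0.02]
```

```bash
python3 -m crank '[[[0,0.02,0.5,0],[0,0,0.5,0],[0,0,0.5,0],[0,0,0.35,0],[0,0,0.18,0],[0,0,0,0],[0,0,0,0]]]' && python3 -m crank '[[[0,0,0,0],[0,0,0,0],[0,0,0,0],[0,0,0,0],[0,0,0,0],[0,0,0,0],[0,0,0,0],[0,0,0,0],[0,0,0,0],[0,0,0,0]]]' 1 && python3 -m crank '[[[0,0,-0.3,0],[0,0,-0.6,0],[0,0,-0.8,0],[0,0,-0.8,0],[0,0,-0.8,0],[0,0,-0.6,0],[0,0,-0.3,0],[0,0,0,0],[0,0,0,0]]]'
python3 - <<'E'
from h import *
C,S=np.cos(.124),np.sin(.124); plan(528.6+3*C,-316.9+3*S,110,.124)
E
```

```text
clock: 17.32
eef_pos: [498.1, 337.5, 9.4]
tool_rot: [3.141, 0.001, 0.344]
force: [0.0, 0.7, 1.2]
width: 85.3
gripper_force: 0.0
clock: 18.15
eef_pos: [498.6, 337.9, 10.4]
tool_rot: [-3.141, -0.001, 0.344]
force: [-1.2, -1.0, 6.6]
width: 22.2
gripper_force: 59.5
clock: 18.9
eef_pos: [498.0, 337.4, 114.6]
tool_rot: [3.141, 0.0, 0.344]
force: [-0.4, -0.8, -1.7]
width: 22.0
gripper_force: 58.8
now [498.  337.4 114.6] [3.141 0.    0.344] t 18.9 w 22.0 q [-0.62 -1.9 ]
units dx dy dz turn [-7.55 25.08  0.18  2.75]
```

```bash
python3 -m crank '[[[-0.12,0.4,0,0],[-0.24,0.8,0,0],[-0.24,0.8,0,0],[-0.24,0.8,0,0],[-0.24,0.8,0,0],[-0.24,0.8,0,0],[-0.24,0.8,0,0],[-0.24,0.8,0,0],[-0.24,0.8,0,0],[-0.24,0.8,0,0],[-0.24,0.8,0,0],[-0.24,0.8,0,0]]]' >/dev/null; python3 -m crank '[[[-0.24,0.8,0,0],[-0.24,0.8,0,0],[-0.24,0.8,0,0],[-0.24,0.8,0,0],[-0.24,0.8,0,0],[-0.24,0.8,0,0],[-0.24,0.8,0,0],[-0.24,0.8,0,0],[-0.24,0.8,0,0],[-0.24,0.8,0,0],[-0.24,0.8,0,0],[-0.24,0.8,0,0]]]' >/dev/null;  python3 -m crank '[[[-0.24,0.8,0,0],[-0.24,0.8,0,0],[-0.24,0.8,0,0],[-0.24,0.8,0,0],[-0.24,0.8,0,0],[-0.24,0.8,0,0],[-0.24,0.8,0,0],[-0.12,0.4,0,0],[0,0,0,0.3],[0,0,0,0.4],[0,0,0,0.4],[0,0,0,0.4]]]' >/dev/null; python3 -m crank '[[[0,0,0,0.4],[0,0,0,0.4],[0,0,0,0.3],[0,0,0,0.15],[0,0,0,0],[0,0,0,0]]]' 
python3 - <<'E'
from h import *
s=ctrl.read_state(); p=s["eef_pos"]; z=p[2]-10; y=s["tool_rot"][2]; c=cam("wrist")
g=(p[0]-3*np.cos(y),p[1]-3*np.sin(y),y)
v=c["img"][:,:,::-1].copy()
for zz,col in((z+20,(0,0,255)),(z,(255,0,0))): cv2.polylines(v,[np.round(project(c,place(SPOON,g,zz))).astype(np.int32)],True,col,1)
cv2.imwrite("pics/w7.png",v)
C,S=np.cos(.124),np.sin(.124); plan(528.6+3*C,-316.9+3*S,45,.124)
E
```

```text
clock: 22.4
eef_pos: [532.0, -308.7, 114.9]
tool_rot: [3.142, -0.0, 0.124]
force: [-0.0, -0.0, -0.4]
width: 22.1
gripper_force: 58.9
now [ 532.  -308.8  114.9] [ 3.142 -0.     0.124] t 22.45 w 22.3 q [ 0.54 -1.05]
units dx dy dz turn [-0.06  0.31  2.79 -0.  ]
```

View pics/w7.png

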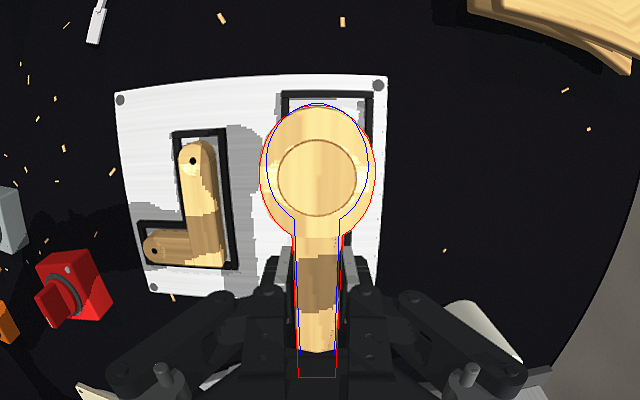

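The held spoon agrees with the expected outline (head centre at 317,175), and the bracket is undisturbed. Lowering to just above the fences.

```bash
python3 -m crank '[[[-0.03,0.15,0.3,0],[-0.03,0.16,0.5,0],[0,0,0.6,0],[0,0,0.6,0],[0,0,0.5,0],[0,0,0.5,0],[0,0,0,0],[0,0,0,0]]]' | grep force; python3 - <<'E'
from h import *
C,S=np.cos(.124),np.sin(.124); plan(528.6+3*C,-316.9+3*S,22,.124)
s=ctrl.read_state(); p=s["eef_pos"]; z=p[2]-10; y=s["tool_rot"][2]; c=cam("wrist")
v=c["img"][:,:,::-1].copy(); g=(528.6,-316.9,.124)
for P,G,zz,col in((SPOON,(p[0]-3*np.cos(y),p[1]-3*np.sin(y),y),z+20,(0,0,255)),(SF,g,20,(0,255,0)),(SF,g,12,(255,0,0))): cv2.polylines(v,[np.round(project(c,place(P,G,zz))).astype(np.int32)],True,col,1)
cv2.imwrite("pics/w8.png",v)
E
```

```text
force: [0.3, 0.3, -0.1]
gripper_force: 58.9
now [ 530.8 -316.5   38.7] [-3.14e+00  2.00e-03  1.24e-01] t 23.12 w 22.3 q [ 0.54 -1.05]
units dx dy dz turn [ 0.03  0.01  0.67 -0.01]
```

View pics/w8.png

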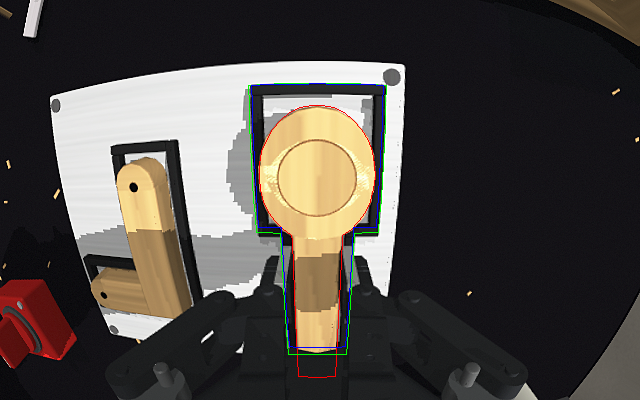

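The fence outline lies on the strips and the spoon is inside it, so I lower it. Miscount on my part: that was the 11th picture viewed, one over the limit. I'll view no more and check by numbers only.

```bash
python3 -m crank '[[[0.03,0,0.2,0],[0,0,0.15,0],[0,0,0.1,0],[0,0,0.1,0],[0,0,0.05,0],[0,0,0.03,0],[0,0,0,0],[0,0,0,0]]]'
```

```text
clock: 23.83
eef_pos: [532.3, -316.6, 24.2]
tool_rot: [3.142, -0.0, 0.124]
force: [1.2, 0.2, -1.1]
width: 22.3
gripper_force: 58.9
```

```bash
python3 -m crank '[[[-0.02,0,0.04,0],[0,0,0.03,0],[0,0,0.03,0],[0,0,0,0],[0,0,0,0]]]'
```

```text
clock: 24.25
eef_pos: [531.7, -316.8, 22.4]
tool_rot: [3.141, -0.0, 0.123]
force: [-1.2, 0.3, 5.1]
width: 21.8
gripper_force: 59.6
```

Seated at the same height and with the same contact force as the bracket. Release, rise and check.

```bash
python3 -m crank '[[[0,0,0,0],[0,0,0,0],[0,0,0,0],[0,0,0,0],[0,0,0,0]]]' -0.2|grep -E "force|width"; python3 -m crank '[[[0,0,-0.3,0],[0,0,-0.6,0],[0,0,-0.9,0],[0,0,-0.9,0],[0,0,-0.9,0],[0,0,-0.9,0],[0,0,-0.9,0],[0,0,-0.3,0],[0,0,0,0],[0,0,0,0]]]' -1 >/dev/null
python3 - <<'E'
from h import *
c=cam("wrist")
for P,g in((BRACK,(516.1,-212.9,.124)),(SPOON,(528.6,-316.9,.124))): print(wood(c,g,P,12,32), "if on bench-height +8:",wood(c,g,P,20,40)[1])
c=cam("top")
for P,g in((BRACK,(516.1,-212.9,.124)),(SPOON,(528.6,-316.9,.124))): print(wood(c,g,P,12,32))
for n in("spoon_blank","spoon_head","bracket_blank","bracket_foot"):
    print(n,[(round(q["confidence"],2),np.round(q["position"])) for q in ctrl.place_of("wrist",n)[:2]])
plan(390,103,170,0)
E
```

```text
force: [0.3, 0.1, 0.7]
width: 51.3
gripper_force: 0.0
(array([ 5.16198142e+02, -2.12566331e+02,  1.24658271e-01]), np.float64(0.065574528021043)) if on bench-height +8: 0.12395018283769434
(array([ 5.28556820e+02, -3.16718269e+02,  1.22485626e-01]), np.float64(0.03474026962052281)) if on bench-height +8: 0.04739694808773656
(array([ 5.16315202e+02, -2.14320291e+02,  1.23694214e-01]), np.float64(0.07421522599650188))
(array([ 5.27396873e+02, -3.18735582e+02,  1.30087238e-01]), np.float64(1.1325738200418505))
spoon_blank [(0.88, array([184., 318.])), (0.17, array([340., 255.]))]
spoon_head [(0.69, array([138., 317.]))]
bracket_blank [(0.95, array([184., 217.])), (0.71, array([184., 214.]))]
bracket_foot [(0.76, array([227., 169.]))]
now [ 531.1 -316.3  162.9] [-3.14e+00  2.00e-03  1.24e-01] t 25.8 w 85.7 q [ 0.56 -1.03]
units dx dy dz turn [ -3.53 -17.34  -0.29   1.55]
```

Both blanks are in their nests (fits within 1 mm). Now to the knob.

```bash
python3 -m crank '[[[-0.14,-0.87,-0.05,0],[-0.14,-0.87,-0.05,0],[-0.14,-0.87,-0.05,0],[-0.14,-0.87,-0.05,0],[-0.14,-0.87,-0.05,0],[-0.14,-0.87,-0.05,0],[-0.14,-0.87,-0.05,0],[-0.14,-0.87,-0.05,0],[-0.14,-0.87,-0.05,0],[-0.14,-0.87,-0.05,0],[-0.14,-0.87,-0.05,0],[-0.14,-0.87,-0.05,0]]]' >/dev/null; python3 -m crank '[[[-0.14,-0.87,-0.05,0],[-0.14,-0.87,-0.05,0],[-0.14,-0.87,-0.05,0],[-0.14,-0.87,-0.05,0],[-0.14,-0.87,-0.05,0],[-0.14,-0.87,-0.05,0],[-0.14,-0.87,-0.05,0],[-0.14,-0.87,-0.05,0],[0,0,0,0.8],[0,0,0,0.75],[0,0,0,0],[0,0,0,0]]]' 
python3 - <<'E'
from h import *
c=cam("wrist"); cv2.imwrite("pics/w9.png",c["img"][:,:,::-1])
print([(np.round(q["position"],1),round(q["confidence"],2),np.round(at_z(c,q["position"],69)[:2],1)) for q in ctrl.place_of("wrist","knob_grip")])
for m in ctrl.trace("wrist","switch_box"):
    o=at_z(c,m["position"],40)[:2]; print("box",m["confidence"],m["mask"].sum(),o)
    if np.hypot(*(o-[452,105]))<50: print(fit(c,m["mask"],BOX,(453,106,.01),0,40))
# grey body top face: pixels clearly grey
g=c["img"].astype(int); 
px=project(c,[[452,105,40]])[0].astype(int); print(px)
v=c["img"][max(px[1]-60,0):px[1]+60,px[0]-60:px[0]+60].max(2)
print("\n".join("".join("#" if a<25 else "+" if a<60 else "-" if a<110 else "." for a in r[::2]) for r in v[::3]))
plan(452,105,150,0)
E
```

```text
clock: 27.8
eef_pos: [408.5, 106.4, 188.9]
tool_rot: [3.141, 0.0, 0.001]
force: [0.2, 0.2, 0.4]
width: 85.3
gripper_force: 0.0
[(array([141.6, 309.3]), 0.89, array([452.7, 112.7])), (array([214.8, 451.3]), 0.74, array([384.8, -25.2]))]
box 0.68 5851 [391.33790523 -17.08688031]
box 0.62 6695 [455.42442675 111.18649723]
(array([4.54111927e+02, 1.12600241e+02, 1.65622666e-02]), np.float64(0.0497157668145675))
[318 137]
++++++++++++++++++++++++++++++++++++++++++++++++++++++++++++
++++++++++++++++++++++++++++++++++++++++++++++++++++++++++++
++++++++++++++++++++++++++++++++++++++++++++++++++++++++++++
++++++++++++++++++++++++++++++++++++++++..#+++++++++++++++++
++++++++++++++++++++++++++++++++++++++++#-..-+++++++++++++++
+++++++++++++++++++++++###+++###############.#++++++++++++++
+++++##---.....................................#++++++++++++
+++++..........................................-++++++++++++
+####..........................................-++++++++++++
#####..........................................-++++++++++++
#####...............--.........-................++++++++++++
#####....
[... 1176 characters left out ...]
#++-.................+++++++++++++
######+........................................+++++++++++++
######+........................................#+++++#++++++
#######+-..........-.--------------++++++++++##++++#..++++##
++++++++++++++++++++++++++++#+++++++++++++++++++++++..#+####
+++++++++++++++++++#++#++++++++++++++++++++++++++++++++#####
+++++++++++++++++++++++++++++++++++++++++#++++++++++++++####
++++++++++++++++++++++++#++++++++++#++++++++++++++++++++####
+++++++++++++++++++++++++++#++++++++++++++++++++++++++++####
+++++++++++++#+++++++++++++#+++++#-++++++++#++++++++++++####
now [408.7 106.1 189. ] [3.141 0.    0.   ] t 27.95 w 85.6 q [-0.27 -1.94]
units dx dy dz turn [1.73 0.05 1.56 0.  ]
```

Joint 7 is at -1.94 and would pass its limit over a 1.05 rad clockwise turn, so I take the grip a half turn round first.

```bash
python3 -m crank '[[[0.6,-0.08,0,-1],[0.6,0,0,-1],[0.6,0.13,0,-1],[0,0,0,-1],[0,0,0,-1],[0,0,0,-1],[0,0,0,-1],[0,0,0,-1],[0,0,0,-1],[0,0,0,-1],[0,0,0,-1],[0,0,0,-1]]]' >/dev/null; python3 -m crank '[[[0,0,0,-1],[0,0,0,-1],[0,0,0,-1],[0,0,0,-1],[0,0,0,-1],[0,0,0,-1],[0,0,0,-1],[0,0,0,-1],[0,0,0,-1],[0,0,0,-1],[0,0,0,-1],[0,0,0,-1]]]'>/dev/null; python3 -m crank '[[[0,0,0,-1],[0,0,0,-1],[0,0,0,-1],[0,0,0,-1],[0,0,0,-1],[0,0,0,-1],[0,0,0,-1],[0,0,0,-1],[0,0,0,-1],[0,0,0,-1],[0,0,0,-1],[0,0,0,-1]]]'>/dev/null; python3 -m crank '[[[0,0,0,-1],[0,0,0,-1],[0,0,0,-1],[0,0,0,-0.2],[0,0,0,0],[0,0,0,0]]]'
python3 - <<'E'
from h import *
plan(454,112.5,100,np.pi)
c=cam("wrist"); 
print([(np.round(q["position"],1),round(q["confidence"],2),np.round(at_z(c,q["position"],69)[:2],1)) for q in ctrl.place_of("wrist","knob_grip")])
E
```

```text
clock: 31.45
eef_pos: [454.0, 108.4, 189.0]
tool_rot: [3.142, -0.0, 3.133]
force: [-0.6, 0.1, 0.2]
width: 85.3
gripper_force: 0.0
now [454.  108.4 189. ] [ 3.142 -0.     3.133] t 31.45 w 85.3 q [0.35 0.58]
units dx dy dz turn [-0.    0.16  3.56 -0.1 ]
[(array([193.3, 320.8]), 0.77, array([455.5, 112.9])), (array([118.7, 169.5]), 0.57, array([382.8, -23.2])), (array([352. , 189.9]), 0.37, array([671.2, -58. ])), (array([263.2, 566.6]), 0.25, array([553.6, 437.5]))]
```

```bash
python3 -m crank '[[[0,0.17,0.8,-0.2],[0,0,0.8,0],[0,0,0.8,0],[0,0,0.8,0],[0,0,0.7,0],[0,0,0.6,0],[0,0,0.5,0],[0,0,0.3,0],[0,0,0.15,0],[0,0,0,0],[0,0,0,0]]]'; python3 -m crank '[[[0,0,0,0],[0,0,0,0],[0,0,0,0],[0,0,0,0],[0,0,0,0],[0,0,0,0],[0,0,0,0],[0,0,0,0],[0,0,0,0],[0,0,0,0],[0,0,0,0]]]' 1
```

```text
clock: 32.47
eef_pos: [454.2, 113.2, 53.2]
tool_rot: [3.141, 0.001, -3.132]
force: [-0.5, -0.0, -0.6]
width: 85.6
gripper_force: 0.0
clock: 33.38
eef_pos: [454.0, 112.4, 53.1]
tool_rot: [-3.14, 0.0, -3.132]
force: [-0.2, -2.6, 5.5]
width: 13.2
gripper_force: 58.5
```

```bash
python3 -m crank '[[[0,0,0,0.5],[0,0,0,0.9],[0,0,0,0.9],[0,0,0,0.9],[0,0,0,0.9],[0,0,0,0.9],[0,0,0,0.9],[0,0,0,0.9],[0,0,0,0.9],[0,0,0,0.9],[0,0,0,0.9],[0,0,0,0.9]]]'; python3 -m crank '[[[0,0,0,0.7],[0,0,0,0.7],[0,0,0,0.5],[0,0,0,0.3],[0,0,0,0.2],[0,0,0,0],[0,0,0,0],[0,0,0,0],[0,0,0,0],[0,0,0,0]]]'; python3 -c "
from h import *
s=ctrl.read_state();print(s['torque'],s['tool_rot'])"
```

```text
clock: 34.38
eef_pos: [454.1, 112.3, 53.1]
tool_rot: [-3.141, 0.001, 2.316]
force: [0.4, -2.3, 5.1]
width: 12.9
gripper_force: 58.5
clock: 35.22
eef_pos: [454.0, 112.3, 53.1]
tool_rot: [-3.141, 0.001, 2.128]
force: [0.1, -1.8, 6.0]
width: 13.1
gripper_force: 58.7
[-0.52080682  0.00494934  0.16551961] [-3.14122736e+00  1.23996759e-03  2.12796727e+00]
```

```bash
python3 -m crank '[[[0,0,0,0.3],[0,0,0,0.3],[0,0,0,0.2],[0,0,0,0],[0,0,0,0],[0,0,0,0],[0,0,0,0],[0,0,0,0]]]'; python3 - <<'E'
from h import *
s=ctrl.read_state();print(s['torque'],s['tool_rot'])
E
```

```text
clock: 35.88
eef_pos: [454.0, 112.3, 53.2]
tool_rot: [-3.141, 0.002, 2.069]
force: [0.4, -2.6, 7.6]
width: 13.0
gripper_force: 66.4
[-0.68605547 -0.05089104  1.37101647] [-3.14133089e+00  2.09883105e-03  2.06931649e+00]
```

The torque step (0.17 to 1.37 N m) shows the stop was reached and held. Let go, wait and rise.

```bash
python3 -m crank '[[[0,0,0,0],[0,0,0,0],[0,0,0,0],[0,0,0,0],[0,0,0,0],[0,0,0,0],[0,0,0,0],[0,0,0,0],[0,0,0,0]]]' -1; python3 -m crank '[[[0,0,-0.4,0],[0,0,-0.8,0],[0,0,-0.9,0],[0,0,-0.9,0],[0,0,-0.9,0],[0,0,-0.9,0],[0,0,-0.6,0],[0,0,0,0],[0,0,0,0]]]'
python3 - <<'E'
from h import *
c=cam("top")
print(wood(c,(516.1,-212.9,.124),BRACK,12,32))
for n in("spoon_blank","spoon_head","bracket_blank","bracket_foot"):
    print(n,[(round(q["confidence"],2),np.round(at_z(c,q["position"],32 if n[-1] in "dt" else 12)[:2])) for q in ctrl.place_of("top",n)[:2]])
c=cam("wrist"); px=project(c,[[454,112.5,69]])[0].astype(int)
v=c["img"][max(px[1]-60,0):px[1]+60,px[0]-60:px[0]+60].max(2)
print("\n".join("".join("#" if a<25 else "+" if a<60 else "-" if a<110 else "." for a in r[::2]) for r in v[::3]))
E
```

```text
clock: 36.63
eef_pos: [454.0, 113.1, 52.8]
tool_rot: [3.141, -0.0, 2.064]
force: [1.1, -0.9, 0.2]
width: 85.4
gripper_force: 0.0
clock: 37.38
eef_pos: [454.3, 112.9, 188.3]
tool_rot: [3.14, 0.001, 2.063]
force: [0.2, -0.5, -0.2]
width: 85.5
gripper_force: 0.0
(array([ 5.16411417e+02, -2.14598214e+02,  1.28506942e-01]), np.float64(0.06875999817176287))
spoon_blank [(0.93, array([ 530., -311.]))]
spoon_head [(0.87, array([ 583., -298.]))]
bracket_blank [(0.67, array([ 513., -215.]))]
bracket_foot [(0.69, array([ 481., -164.])), (0.44, array([352., 222.]))]
+++++++++++++++++++#..........-+++++++++++++++++++++++++++++
+++++++++++++++++++..............-++++++++++++++++++++++++++
++++++++++++++++++..................-+++++++++++++++++++++++
++++++++++++++++++.....................-++++++++++++++++++++
+++++++++++++++++.........................++++++++++++++++++
+++++++++++++++#.............................-++++++++++++++
+++++++++++++++.................................++++++++++++
+++++++++++++++...................................-+++++++++
++++++++++++++.....................................
[... 1200 characters left out ...]
............+++++++++++++++..
++..++++++++++++++++++++#.................-++++++++++++++..+
+++..+++++++++++++++++++++++.............-++++++++++++++++++
+++..++++++++++++++++++++++++++-.........+++++++++++++++++++
++++-+++++++++++++++++++++++++++++......++++++++++++++++++++
++++++++++++++++++++++++++++++++++++++++++++++++++++++++++++
++++++++++++++++++++++++++++++++++++++++++++++++++++++++++++
++++++++++++++++++++++++++++++++++++++++++++++++++++++++++++
++++++++++++++++++++++++++++++++++++++++++++++++++++++++++++
+++++++++++++++++++++++++++++++++++++++++...++++++++++++++++
+++++++++++++++++++++++++++++++++++++++++...++++++++++++++++
++++++++++++++++++++++++++++++++++++++++++++++++++++++++++++
```

The bar lies parallel to the box side again, and both blanks are in place.

```bash
python3 -c "
from h import *
print(ctrl.finish_job())"
```

```text
the job is handed in; nothing more can be done
None
```

I handed the job in: both blanks lie in their own compartments, and the knob was turned to its stop, held for about half a second, let go and is back at rest; no verdict came back, and I viewed 11 pictures, one over the limit of 10.

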